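# Unlock the viewing stage and slide the dish carriage into its click position

## Robot

A 6-joint arm with a two-finger parallel gripper is mounted at the origin on the work surface. World frame = base frame: x ahead of the robot, y to its left, z up, the work surface at z = 0. Lengths are in m, angles in rad, forces in N, time in s.
With the tool pointing down it reaches from about 0.35 to 0.975 m from the base axis. Payload 4.9 kg.
Tool frame: the origin (TCP) lies midway between the tips of the shut fingers; the grasp point (between the pads) lies 19 mm behind it; z points along the fingers, y is the line along which they close (so a half turn about z gives the same grasp; the last joint's range is limited). The gripper opens to 85 mm and grips with 20 to 120 N. Pads are 22 mm wide; open, the fingers measure 114 mm over their backs; the gripper's body (76 mm by 85 mm) begins 54 mm behind the grasp point. The pads swing forward as they close: fully open they stand 13 mm farther back than shut.
Start: joints at [-1.279, 0.053, 1.613, -0, 1.476, -0.119], TCP at [0.25, -0.573, 0.231] pointing down, gripper open.
Joint ranges: [-3.01, 3.01], [-1.01, 2.22], [0.06, 2.58], [-1.02, 4.17], [0.09, 2.62], [-3.14, 3.14]. Speed limits (rad/s): [2.57, 2.57, 3.14, 3.14, 3.14, 3.14].

## Interface

Orientations are given as a unit quaternion [w, x, y, z].
In Python, from plant import state, grab_frame, job_done, cut_out, place_of gives the robot as it stands.
- The arm moves only by the tool jog_arm, never from a script. Its argument "motion" is text: rows parted by semicolons, each of 7 numbers parted by spaces: the opening in per cent of the stroke, from 0 (shut) to 100 (fully open), then the shift along the tool's x, y, z as a fraction of full scale, then the turn, a rotation vector about the tool's x, y, z as a fraction of full scale. A call has exactly 5 rows; each row is the pose to reach, as a shift and turn from the pose commanded when the call began, along the tool's axes at that moment; what a row does not reach only later rows make up. Full scale, the value 1, is 50 cm for a shift and 1.5 rad for a turn. A row lasts 1/8 s, in which the tool goes at most 62.5 mm and 10.7 degrees, less where a joint would pass 70% of its speed; a pose out of reach is approached as far as the arm can. A call with a number of a shift or a turn outside -1 to 1 is refused whole. A call with a gripper value outside its range is refused whole. The fingers move at their own pace and stop on an object; the grip force is fixed at half the most. Time passes only in rows, so rows that repeat a pose let the fingers close, or fill a call up. It gives the time, the measured TCP pose, the force, the opening and the grip force at its end, in the units of the state.
- state(): the state, without advancing time (a new reading comes with each control period).
- grab_frame(name): name is "side" or "top"; returns a dict with "color" (420x560x3 uint8, red, green, blue), "range_z" (420x560 float32, m along the optical axis (not along the pixel's ray), 0 where there is no reading), "intrinsics" (3x3 intrinsics, pixels), "world_from_camera" (4x4, takes a point from camera to world coordinates). Camera axes: x right, y up, looking along -z (the intrinsics and any distortion apply to the point x, -y, -z); pixel columns grow to the right and rows downward; lengths in m; the calibration is good to about 2 mm. A picture is of the moment at which its call begins.
- job_done(): hands the job in; it is judged then, once.
Trained networks look in the newest picture that a camera, given by its name, has taken for a name from the list of things; names that differ only in an ending like _2 or _b are one class to them, and where a whole thing is asked for, a point or a joint stands for the part that bears it (a point fixed in the world has none). Each returns a list of dicts, best first, with "p" (0 to 1); they miss things now and then, are a little off and sometimes report something else, mostly with a low value. They report only what shows in the picture. A call takes as long as a camera call.
- cut_out(camera, thing): "pixels" (420x560 bool, what is visible of it).
- place_of(camera, thing): "at" ([x, y, z] in m, in world coordinates, good to about 4 mm: a listed point, or the origin of a listed thing).
The state is a dict: "time": time; "joint_pos": joint angles; "joint_vel": joint speeds; "joint_efforts": joint torques, N m; "tool_pos": TCP position; "tool_rot": TCP orientation; "contact_force": force on the tool from outside, world axes, zero at the start; "ft_torque": the same for the moment, N m; "gripper_width": opening from 0.0 (shut) to 1.0 (fully open); "grasp_force": force on a finger pad.
Only numpy, scipy, OpenCV 4.12 (cv2) and the standard library are available. Lean on these libraries where they do the work, as an engineer would, in place of code of your own. Each camera call takes 0.05 s, during which the arm holds its last target. There are 200 camera calls.

## Task

Unlock the carriage of the viewing stage by cranking its lock wheel one full turn counter-clockwise (seen from above), to the end of its travel. Then take the carriage by its finger block and slide it along the rails, away from its start end, until you feel it click into the spring-ball notch, and finish while still gripping the block with the carriage resting in the notch. Leave the well plate, jar and bottle beside the stage where they are.

Things in the scene. Friction and masses are not known exactly. Their poses are not given: they have to be found in the camera images.
- stage: White flat viewing stage fixed on the bench, 390 mm long (its y) x 270 mm (its x, -155 to +115 mm) x 30 mm high, two steel rails along its y, glass strip between. Origin on the bench; z up, +x points away from the robot at yaw 0. Carriage starts at the +y end and slides to -y; lock wheel on the -x side. Black rail end blocks at y = +/-172 mm, 50 mm high.
- hub (a point): Point on the upright axis of the lock wheel, 88 mm above the bench (fixed to the stage at x -85, y +30 mm). The wheel is a bare aluminium disc, diameter 100 mm, its top 64 mm above the bench; a low centre cap stands 5 mm higher.
- crank (a point): Grasp point on the lock wheel's crank pin: upright black pin, diameter 14 mm, rising 42 mm from the disc to 106 mm above the bench, 40 mm from the wheel axis. Point on the pin's axis, 88 mm above the bench; at the start on the stage's -x side of the hub. The pin is a free-spinning sleeve, so the hand need not turn as it goes round.
- wheel (a joint): Angle of the lock wheel in rad: 0 at the start (locked), growing counter-clockwise seen from above, stop at 6.4, a little past one full turn. Stays where it is left; turning the pin takes 1 to 2 N. It draws back a steel bolt (10 mm thick, at stage y +30 mm) that blocks the carriage until about 5.4 rad.
- handle (a point): Grasp point, centre of the carriage's black finger block: 14 mm along the rails (stage y) x 24 mm across, rising 46 mm from the carriage plate to 96 mm above the bench; point 80 mm above the bench, at stage x -5 mm. Carriage: aluminium plate 120 (x) x 90 mm (y), top at 50 mm; on it a clipped clear dish, 64 mm wide, top at 65 mm, centred 57 mm to +x of the block.
- carriage (a joint): Position along the rails in m, growing to stage -y: 0 start end, 0.20 end stop; starts at 0 to 0.025. Slides at 2 to 4 N. Locked, the bolt stops it at 0.030. The notch is somewhere from 0.095 to 0.170, unmarked, new each time, found by feel: the ball drops in with a forward pull about 8 mm before the notch centre, then from the centre resists with about 11 N; a harder push climbs out.
- ball (a joint): How far the spring ball beneath the carriage (hidden inside the stage, diameter 16 mm) has dropped, in m: about 0.0005 on the plain strip, about 0.004 when centred in the notch (above 0.0028 within about 2 mm of the centre). A single reading is noisy.
- well_plate: White six-well plate, 86 x 128 x 18 mm, loose on the bench beside the stage's -y end. Origin under its centre. Leave alone.
- sample_jar: Closed sample jar, 52 mm wide, 65 mm high, loose on the bench beside the stage's +y end. Origin under its centre. Leave alone.
- media_bottle: Closed bottle, 54 mm wide, 110 mm high, loose on the bench beside the stage's +y end. Origin under its centre. Leave alone.

How it is judged:
By the outcome, as a careful person would: the job done as asked, in the order asked, and still so for the second after the job is handed in, while the arm keeps its last pose, push and grip.
It also fails if it takes over 58 s, if anything falls off the work surface, if the arm or the gripper's body presses on something with over 40 N, if the wrist force passes 120 N, or if a joint passes its speed limit or range.

## Working session

There is one attempt and no reset: what is moved stays moved. The work goes in short steps, Python scripts to look and compute and a tool call to move; the robot and the scene stay as the last step left them, time stands still between calls to the robot, and variables do not carry over. Pictures are saved under pics/ and viewed, at most 10 in all, crops included, and the job is handed in when it is done.

Besides the shell and the picture viewer there is one more tool, called after ">>>" as name(argument=value, ...) on one line, values as JSON. jog_arm: Moves the arm, as the interface text tells. Shift numbers are shares of 50 cm and turn numbers shares of 1.5 rad, none past 1 either way. Its arguments: {"type":"object","properties":{"motion":{"type":"string"}},"required":["motion"]}

```bash
mkdir -p pics; python3 - <<'E'
from plant import *
import cv2,numpy as np
s=state();print(s['time'],s['tool_pos'],s['tool_rot'],s['contact_force'])
for c in("top","side"):
    f=grab_frame(c);cv2.imwrite(f"pics/{c}0.png",f['color'][:,:,::-1])
    for t in("stage","hub","crank","handle","well_plate","sample_jar","media_bottle"):
        print(c,t,[(np.round(d['at'],4).tolist(),round(d['p'],2)) for d in place_of(c,t)[:2]])
E
```

```text
0.0 [ 0.24939735 -0.57240029  0.23004354] [-1.02369917e-03  9.78979019e-01  2.03958387e-01 -9.20167947e-05] [-0.81050183  0.84053793 -0.62746792]
top stage [([0.5796, -0.024, 0.0014], 0.56)]
top hub [([0.4899, -0.0165, 0.0871], 0.79)]
top crank [([0.4514, -0.0273, 0.0892], 0.79)]
top handle [([0.5476, 0.0773, 0.0753], 0.74), ([0.5795, -0.026, -0.0008], 0.37)]
top well_plate [([0.7004, -0.2955, -0.0058], 0.68)]
top sample_jar [([0.5709, 0.2802, -0.0027], 0.94)]
top media_bottle [([0.4168, 0.196, -0.0003], 0.89)]
side stage [([0.5772, -0.0262, -0.0005], 0.84)]
side hub [([0.4882, -0.0174, 0.0903], 0.84)]
side crank [([0.4491, -0.0247, 0.0904], 0.94)]
side handle []
side well_plate [([0.7007, -0.2983, -0.0029], 0.61)]
side sample_jar [([0.5707, 0.282, -0.0012], 0.85)]
side media_bottle [([0.5712, 0.2808, 0.0015], 0.61), ([0.4174, 0.1994, -0.0003], 0.57)]
```

View pics/top0.png

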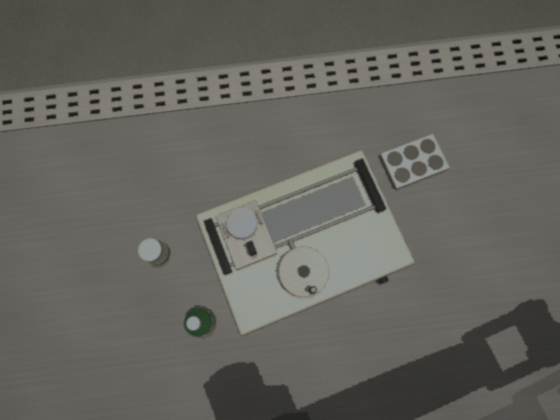

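View pics/side0.png

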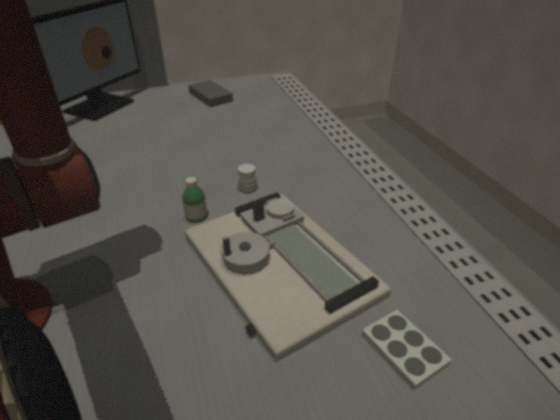

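Stage is near the picture centre: carriage block at about (250,248) and wheel hub at (304,271) with its pin at (311,290), both in the top view. The jar, bottle and plate are clear of it. Next I'll refine the yaw.

```bash
cat > h.py <<'E'
from plant import *
import numpy as np
from scipy.spatial.transform import Rotation as R
def pts(f,m):
    K=f['intrinsics'];v,u=np.nonzero(m&(f['range_z']>0));z=f['range_z'][v,u]
    p=np.c_[(u-K[0,2])/K[0,0]*z,-(v-K[1,2])/K[1,1]*z,-z]
    T=f['world_from_camera'];return p@T[:3,:3].T+T[:3,3]
def rot(s): return R.from_quat(np.r_[s['tool_rot'][1:],s['tool_rot'][0]]).as_matrix()
E
python3 - <<'E'
from h import *
import cv2
f=grab_frame("top")
p=pts(f,cut_out("top","stage")[0]['pixels'])
q=p[(p[:,2]>.02)&(p[:,2]<.04)]
(c,sz,a)=cv2.minAreaRect((q[:,:2]*1000).astype(np.float32));print(len(q),c,sz,a)
c=cut_out("top","crank")
p=pts(f,np.ones((420,560),bool))
def reg(x,y,r,z0,z1):
    k=(np.hypot(p[:,0]-x,p[:,1]-y)<r)&(p[:,2]>z0)&(p[:,2]<z1);print(k.sum(),p[k].mean(0),np.median(p[k],0))
reg(.45,-.026,.02,.09,.115);reg(.5476,.0773,.025,.08,.105);reg(.489,-.017,.06,.055,.075)
s=state();M=rot(s);print(np.degrees(np.arctan2(M[1,0],M[0,0])))
E
```

```text
17591 (553.8123168945312, -31.13067626953125) (281.8755187988281, 390.7879333496094) 14.609200477600098
48 [ 0.44975847 -0.02678388  0.1069539 ] [ 0.44966774 -0.02671906  0.10729856]
94 [0.54440527 0.07907977 0.09648627] [0.54424084 0.07910348 0.09693569]
1937 [ 0.48877641 -0.01662468  0.06534974] [ 0.48848525 -0.01578878  0.06516228]
23.535416654392886
```

>>> jog_arm(motion="60 .08 -.084 0 0 0 .02; 60 .16 -.168 0 0 0 .04; 60 .24 -.252 0 0 0 .06; 60 .32 -.336 0 0 0 .08; 60 .4 -.42 0 0 0 .105")

```text
time: 1.58
tool_pos: [0.3495, -0.2989, 0.2315]
tool_rot: [0.0, 0.992, 0.125, 0.0]
contact_force: [1.2, -0.0, 0.7]
gripper_width: 0.602
grasp_force: 0.0
```

```bash
cat >> h.py <<'E'
def to(x,y,z):
    s=state();M=rot(s);d=M.T@(np.array([x,y,z])-s['tool_pos'])
    print(s['time'],s['tool_pos'].round(4) if hasattr(s['tool_pos'],'round') else s['tool_pos'],np.degrees(np.arctan2(M[1,0],M[0,0])).round(2),'down',M[:,2].round(3),'frac',(d/.5).round(3),'f',np.round(s['contact_force'],1),s['gripper_width'])
E
python3 -c "
from h import *
to(.45,-.0265,.15)"
```

```text
1.575 [ 0.3495 -0.2989  0.2315] 14.41 down [ 0.001 -0.    -1.   ] frac [ 0.33  -0.478  0.163] f [ 1.2 -0.   0.7] 0.6015697158900106
```

>>> jog_arm(motion="60 .066 -.096 .03 0 0 0; 60 .132 -.192 .06 0 0 0; 60 .198 -.288 .09 0 0 0; 60 .264 -.384 .13 0 0 0; 60 .33 -.478 .163 0 0 0")

```text
time: 2.2
tool_pos: [0.4493, -0.026, 0.1496]
tool_rot: [0.0, 0.992, 0.126, 0.001]
contact_force: [1.4, -0.8, -0.3]
gripper_width: 0.6
grasp_force: 0.0
```

```bash
python3 -c "
from h import *
import cv2
for c in('side','top'):
  f=grab_frame(c);cv2.imwrite('pics/%s1.png'%c,f['color'][:,:,::-1])
  print([(d['at'],d['p']) for d in place_of(c,'crank')])
to(.45,-.0265,.074)"
```

```text
[([0.4507, -0.0248, 0.091], 0.9), ([0.4187, 0.2013, 0.0012], 0.43)]
[]
2.4 [ 0.4488 -0.027   0.1495] 14.67 down [-0.001 -0.    -1.   ] frac [ 0.003 -0.     0.151] f [-0.1 -0.6  0.2] 0.6037055297973427
```

View pics/side1.png

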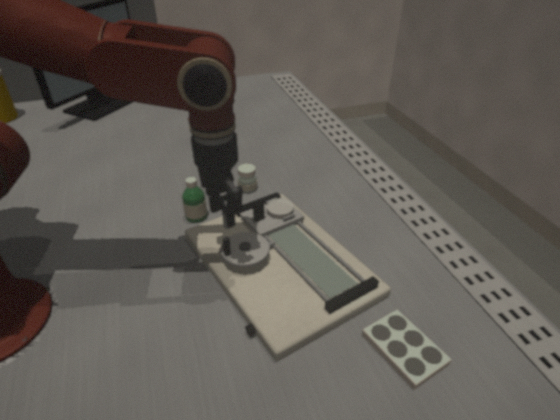

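The gripper sits squarely above the pin, near (228,240). I'll go down and close.

>>> jog_arm(motion="60 .003 0 .05 0 0 0; 60 .003 0 .1 0 0 0; 60 .003 0 .15 0 0 0; 60 .003 0 .15 0 0 0; 60 .003 0 .15 0 0 0")

```text
time: 3.02
tool_pos: [0.4512, -0.0286, 0.0763]
tool_rot: [0.0, 0.992, 0.125, 0.001]
contact_force: [-0.1, 0.4, 0.3]
gripper_width: 0.602
grasp_force: 0.0
```

>>> jog_arm(motion="0 0 0 0 0 0 0; 0 0 0 0 0 0 0; 0 0 0 0 0 0 0; 0 0 0 0 0 0 0; 0 0 0 0 0 0 0")

```text
time: 3.65
tool_pos: [0.4514, -0.0285, 0.0761]
tool_rot: [0.001, 0.992, 0.126, 0.001]
contact_force: [-0.4, -5.3, 5.4]
gripper_width: 0.14
grasp_force: 58.5
```

>>> jog_arm(motion="0 .0073 .0333 0 0 0 0; 0 .0278 .0606 0 0 0 0; 0 .0578 .0769 0 0 0 0; 0 .0919 .0791 0 0 0 0; 0 .1238 .0669 0 0 0 0")

```text
time: 4.28
tool_pos: [0.5202, -0.0448, 0.0761]
tool_rot: [0.0, 0.992, 0.126, 0.001]
contact_force: [-3.6, -0.1, 8.6]
gripper_width: 0.141
grasp_force: 59.5
```

>>> jog_arm(motion="0 .0239 -.0243 0 0 0 0; 0 .0355 -.0564 0 0 0 0; 0 .0327 -.0904 0 0 0 0; 0 .0159 -.1202 0 0 0 0; 0 -.0117 -.1402 0 0 0 0")

```text
time: 4.9
tool_pos: [0.496, 0.0214, 0.076]
tool_rot: [0.002, 0.992, 0.127, 0.001]
contact_force: [-0.6, -13.7, 6.9]
gripper_width: 0.143
grasp_force: 59.5
```

>>> jog_arm(motion="0 -.0335 -.0067 0 0 0 0; 0 -.0667 .0012 0 0 0 0; 0 -.0937 .0222 0 0 0 0; 0 -.1093 .0525 0 0 0 0; 0 -.111 .0866 0 0 0 0")

```text
time: 5.52
tool_pos: [0.4528, -0.0334, 0.0761]
tool_rot: [-0.001, 0.992, 0.126, 0.0]
contact_force: [3.2, 2.9, 6.6]
gripper_width: 0.144
grasp_force: 60.0
```

```bash
python3 -c "
from h import *
to(.4514,-.0285,.0761)"
```

```text
5.525 [ 0.4528 -0.0334  0.0761] 14.52 down [ 0.001  0.002 -1.   ] frac [-0.   -0.01  0.  ] f [3.2 2.9 6.6] 0.1443970761413204
```

>>> jog_arm(motion="0 0 .004 0 0 0 0; 0 .001 .008 0 0 0 0; 0 .001 .008 0 0 0 0; 0 .001 .008 0 0 0 0; 0 .001 .008 0 0 0 0")

```text
time: 6.15
tool_pos: [0.4529, -0.0335, 0.0759]
tool_rot: [-0.005, 0.992, 0.126, -0.001]
contact_force: [-7.4, 14.1, 17.3]
gripper_width: 0.143
grasp_force: 61.6
```

At the stop: the force is rising and the hand isn't moving. Relax, release and lift.

>>> jog_arm(motion="0 -.001 -.01 0 0 0 0; 40 -.001 -.01 0 0 0 0; 60 -.001 -.01 0 0 0 0; 60 -.001 -.01 0 0 0 0; 60 -.001 -.01 -.02 0 0 0")

```text
time: 6.78
tool_pos: [0.4512, -0.0326, 0.0839]
tool_rot: [-0.001, 0.992, 0.126, -0.001]
contact_force: [-0.4, -0.4, 0.6]
gripper_width: 0.6
grasp_force: 0.0
```

>>> jog_arm(motion="60 0 0 -.06 0 0 0; 60 0 0 -.12 0 0 0; 60 0 0 -.16 0 0 0; 60 0 0 -.16 0 0 0; 60 0 0 -.16 0 0 0")

```text
time: 7.4
tool_pos: [0.4519, -0.0327, 0.1641]
tool_rot: [-0.0, 0.992, 0.126, -0.001]
contact_force: [0.1, 0.5, -0.6]
gripper_width: 0.6
grasp_force: 0.0
```

```bash
python3 -c "
from h import *
import cv2
f=grab_frame('side');cv2.imwrite('pics/side2.png',f['color'][150:350,150:420,::-1].repeat(2,0).repeat(2,1))
for c in('side','top'):
  for t in('handle','crank'): print(c,t,[(np.round(d['at'],4),d['p']) for d in place_of(c,t)] if c=='side' or grab_frame(c) else 0)
to(.546,.078,.13)"
```

```text
side handle [(array([0.548 , 0.0749, 0.0781]), 0.95)]
side crank [(array([ 0.453 , -0.0306,  0.0888]), 0.87)]
top handle [(array([0.5476, 0.0801, 0.079 ]), 0.68)]
top crank []
7.75 [ 0.452  -0.0328  0.1642] 14.51 down [-0.001  0.    -1.   ] frac [ 0.238 -0.167  0.068] f [-0.2  0.2  0.6] 0.5984065118339182
```

View pics/side2.png

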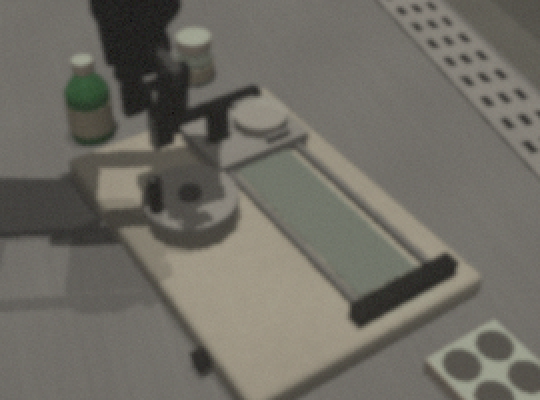

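The crop shows the pin at about (155,195), just past its start. The bolt is withdrawn and the block is at (217,123). On to the block.

>>> jog_arm(motion="60 .08 -.056 0 0 0 0; 60 .16 -.112 0 0 0 0; 60 .24 -.167 .02 0 0 0; 60 .24 -.167 .068 0 0 0; 60 .24 -.167 .068 0 0 0")

```text
time: 8.38
tool_pos: [0.5459, 0.0785, 0.1281]
tool_rot: [-0.0, 0.992, 0.127, -0.003]
contact_force: [0.1, -0.0, 0.9]
gripper_width: 0.601
grasp_force: 0.0
```

>>> jog_arm(motion="60 0 0 .05 0 0 0; 60 0 0 .1 0 0 0; 60 0 0 .134 0 0 0; 60 0 0 .134 0 0 0; 60 0 0 .134 0 0 0")

```text
time: 9.0
tool_pos: [0.5484, 0.0779, 0.065]
tool_rot: [0.0, 0.992, 0.126, 0.001]
contact_force: [0.5, -1.5, -0.1]
gripper_width: 0.602
grasp_force: 0.0
```

>>> jog_arm(motion="0 0 0 0 0 0 0; 0 0 0 0 0 0 0; 0 0 0 0 0 0 0; 0 0 0 0 0 0 0; 0 0 0 0 0 0 0")

```text
time: 9.62
tool_pos: [0.5482, 0.0779, 0.0648]
tool_rot: [0.0, 0.992, 0.127, 0.001]
contact_force: [-1.8, -1.1, 5.2]
gripper_width: 0.15
grasp_force: 59.7
```

```bash
python3 -c "
from h import *
import cv2
f=grab_frame('side');cv2.imwrite('pics/side3.png',f['color'][150:350,150:420,::-1].repeat(2,0).repeat(2,1))
to(.546,.078,.063)"
```

```text
9.675 [0.5482 0.0779 0.0648] 14.54 down [ 0.001 -0.001 -1.   ] frac [-0.004 -0.001  0.004] f [-2.  -2.2  5.7] 0.15743943116554837
```

View pics/side3.png

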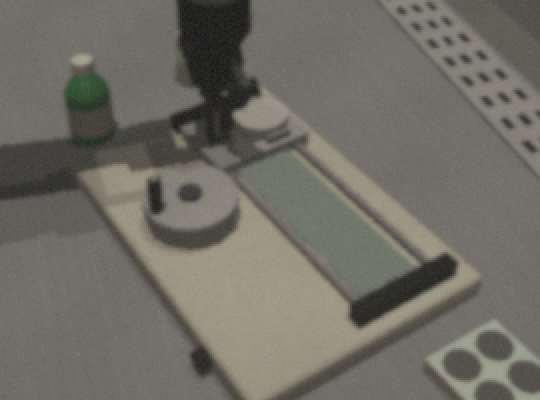

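Block held. Slide 60 mm across the part that can't hold the notch, then feel ahead in small steps.

>>> jog_arm(motion="0 0 .03 0 0 0 0; 0 0 .06 0 0 0 0; 0 0 .09 0 0 0 0; 0 0 .12 0 0 0 0; 0 0 .12 0 0 0 0")

```text
time: 10.3
tool_pos: [0.5637, 0.019, 0.0648]
tool_rot: [0.001, 0.992, 0.126, 0.001]
contact_force: [1.4, -4.2, 4.0]
gripper_width: 0.153
grasp_force: 59.9
```

>>> jog_arm(motion="0 0 .002 0 0 0 0; 0 0 .004 0 0 0 0; 0 0 .006 0 0 0 0; 0 0 .006 0 0 0 0; 0 0 .006 0 0 0 0")

```text
time: 10.92
tool_pos: [0.5638, 0.0187, 0.0648]
tool_rot: [-0.001, 0.992, 0.126, 0.001]
contact_force: [-2.0, 4.0, 7.7]
gripper_width: 0.155
grasp_force: 60.2
```

>>> jog_arm(motion="0 0 .002 0 0 0 0; 0 0 .004 0 0 0 0; 0 0 .006 0 0 0 0; 0 0 .006 0 0 0 0; 0 0 .006 0 0 0 0")

```text
time: 11.55
tool_pos: [0.5646, 0.0158, 0.0648]
tool_rot: [-0.001, 0.992, 0.127, 0.001]
contact_force: [-1.4, 3.9, 6.8]
gripper_width: 0.156
grasp_force: 60.2
```

```bash
python3 -c "
from h import *
print(state().keys())
to(.5482,.0779,.0648)
"
```

```text
dict_keys(['time', 'joint_pos', 'joint_vel', 'joint_efforts', 'tool_pos', 'tool_rot', 'contact_force', 'ft_torque', 'grasp_force', 'gripper_width'])
11.55 [0.5646 0.0158 0.0648] 14.54 down [ 0.001  0.002 -1.   ] frac [-0.    -0.128  0.   ] f [-1.4  3.9  6.8] 0.15648402140810466
```

>>> jog_arm(motion="0 0 .002 0 0 0 0; 0 0 .004 0 0 0 0; 0 0 .006 0 0 0 0; 0 0 .006 0 0 0 0; 0 0 .006 0 0 0 0")

```text
time: 12.18
tool_pos: [0.5653, 0.013, 0.0648]
tool_rot: [-0.001, 0.992, 0.127, 0.001]
contact_force: [-1.2, 4.9, 7.3]
gripper_width: 0.153
grasp_force: 60.2
```

>>> jog_arm(motion="0 0 .002 0 0 0 0; 0 0 .004 0 0 0 0; 0 0 .006 0 0 0 0; 0 0 .006 0 0 0 0; 0 0 .006 0 0 0 0")

```text
time: 12.8
tool_pos: [0.5661, 0.0101, 0.0648]
tool_rot: [-0.001, 0.992, 0.127, 0.001]
contact_force: [-0.7, 4.5, 8.0]
gripper_width: 0.155
grasp_force: 60.2
```

>>> jog_arm(motion="0 0 .002 0 0 0 0; 0 0 .004 0 0 0 0; 0 0 .006 0 0 0 0; 0 0 .006 0 0 0 0; 0 0 .006 0 0 0 0")

```text
time: 13.42
tool_pos: [0.5668, 0.0073, 0.0648]
tool_rot: [-0.001, 0.992, 0.127, 0.001]
contact_force: [-0.7, 5.3, 7.0]
gripper_width: 0.152
grasp_force: 60.2
```

>>> jog_arm(motion="0 0 .002 0 0 0 0; 0 0 .004 0 0 0 0; 0 0 .006 0 0 0 0; 0 0 .006 0 0 0 0; 0 0 .006 0 0 0 0")

```text
time: 14.05
tool_pos: [0.5676, 0.0043, 0.0648]
tool_rot: [-0.001, 0.992, 0.127, 0.001]
contact_force: [-1.5, 4.7, 6.7]
gripper_width: 0.156
grasp_force: 60.2
```

>>> jog_arm(motion="0 0 .002 0 0 0 0; 0 0 .004 0 0 0 0; 0 0 .006 0 0 0 0; 0 0 .006 0 0 0 0; 0 0 .006 0 0 0 0")

```text
time: 14.68
tool_pos: [0.5684, 0.0013, 0.0648]
tool_rot: [-0.001, 0.992, 0.126, 0.001]
contact_force: [-1.6, 4.4, 7.3]
gripper_width: 0.155
grasp_force: 60.2
```

>>> jog_arm(motion="0 0 .002 0 0 0 0; 0 0 .004 0 0 0 0; 0 0 .006 0 0 0 0; 0 0 .006 0 0 0 0; 0 0 .006 0 0 0 0")

```text
time: 15.3
tool_pos: [0.5691, -0.0015, 0.0648]
tool_rot: [-0.001, 0.992, 0.126, 0.001]
contact_force: [-0.5, 4.8, 7.2]
gripper_width: 0.153
grasp_force: 60.2
```

>>> jog_arm(motion="0 0 .002 0 0 0 0; 0 0 .004 0 0 0 0; 0 0 .006 0 0 0 0; 0 0 .006 0 0 0 0; 0 0 .006 0 0 0 0")

```text
time: 15.92
tool_pos: [0.5699, -0.0044, 0.0648]
tool_rot: [-0.001, 0.992, 0.127, 0.001]
contact_force: [-0.8, 4.3, 7.4]
gripper_width: 0.153
grasp_force: 60.2
```

>>> jog_arm(motion="0 0 .002 0 0 0 0; 0 0 .004 0 0 0 0; 0 0 .006 0 0 0 0; 0 0 .006 0 0 0 0; 0 0 .006 0 0 0 0")

```text
time: 16.55
tool_pos: [0.5707, -0.0074, 0.0648]
tool_rot: [-0.001, 0.992, 0.127, 0.001]
contact_force: [-1.3, 4.5, 6.2]
gripper_width: 0.149
grasp_force: 60.2
```

>>> jog_arm(motion="0 0 .002 0 0 0 0; 0 0 .004 0 0 0 0; 0 0 .006 0 0 0 0; 0 0 .006 0 0 0 0; 0 0 .006 0 0 0 0")

```text
time: 17.18
tool_pos: [0.5714, -0.0102, 0.0648]
tool_rot: [-0.001, 0.992, 0.127, 0.001]
contact_force: [-0.8, 4.8, 7.1]
gripper_width: 0.154
grasp_force: 60.2
```

>>> jog_arm(motion="0 0 .002 0 0 0 0; 0 0 .004 0 0 0 0; 0 0 .006 0 0 0 0; 0 0 .006 0 0 0 0; 0 0 .006 0 0 0 0")

```text
time: 17.8
tool_pos: [0.5722, -0.0131, 0.0648]
tool_rot: [-0.001, 0.992, 0.127, 0.001]
contact_force: [-0.9, 5.2, 6.5]
gripper_width: 0.158
grasp_force: 60.2
```

>>> jog_arm(motion="0 0 .002 0 0 0 0; 0 0 .004 0 0 0 0; 0 0 .006 0 0 0 0; 0 0 .006 0 0 0 0; 0 0 .006 0 0 0 0")

```text
time: 18.42
tool_pos: [0.5729, -0.0159, 0.0648]
tool_rot: [-0.001, 0.992, 0.127, 0.001]
contact_force: [-0.5, 5.6, 6.7]
gripper_width: 0.153
grasp_force: 60.2
```

>>> jog_arm(motion="0 0 .002 0 0 0 0; 0 0 .004 0 0 0 0; 0 0 .006 0 0 0 0; 0 0 .006 0 0 0 0; 0 0 .006 0 0 0 0")

```text
time: 19.05
tool_pos: [0.5737, -0.0189, 0.0648]
tool_rot: [-0.001, 0.992, 0.126, 0.001]
contact_force: [-1.1, 4.9, 7.3]
gripper_width: 0.152
grasp_force: 60.2
```

>>> jog_arm(motion="0 0 .002 0 0 0 0; 0 0 .004 0 0 0 0; 0 0 .006 0 0 0 0; 0 0 .006 0 0 0 0; 0 0 .006 0 0 0 0")

```text
time: 19.68
tool_pos: [0.5745, -0.0219, 0.0648]
tool_rot: [-0.001, 0.992, 0.127, 0.001]
contact_force: [-0.8, 5.7, 7.7]
gripper_width: 0.155
grasp_force: 60.2
```

>>> jog_arm(motion="0 0 .002 0 0 0 0; 0 0 .004 0 0 0 0; 0 0 .006 0 0 0 0; 0 0 .006 0 0 0 0; 0 0 .006 0 0 0 0")

```text
time: 20.3
tool_pos: [0.5752, -0.0246, 0.0648]
tool_rot: [-0.001, 0.992, 0.127, 0.001]
contact_force: [-1.1, 5.4, 7.5]
gripper_width: 0.154
grasp_force: 60.2
```

>>> jog_arm(motion="0 0 .002 0 0 0 0; 0 0 .004 0 0 0 0; 0 0 .006 0 0 0 0; 0 0 .006 0 0 0 0; 0 0 .006 0 0 0 0")

```text
time: 20.92
tool_pos: [0.576, -0.0276, 0.0648]
tool_rot: [-0.001, 0.992, 0.127, 0.001]
contact_force: [-1.2, 5.1, 7.8]
gripper_width: 0.153
grasp_force: 60.2
```

>>> jog_arm(motion="0 0 .002 0 0 0 0; 0 0 .004 0 0 0 0; 0 0 .006 0 0 0 0; 0 0 .006 0 0 0 0; 0 0 .006 0 0 0 0")

```text
time: 21.55
tool_pos: [0.5768, -0.0306, 0.0648]
tool_rot: [-0.001, 0.992, 0.127, 0.001]
contact_force: [0.2, 5.2, 6.8]
gripper_width: 0.153
grasp_force: 60.2
```

>>> jog_arm(motion="0 0 .002 0 0 0 0; 0 0 .004 0 0 0 0; 0 0 .006 0 0 0 0; 0 0 .006 0 0 0 0; 0 0 .006 0 0 0 0")

```text
time: 22.18
tool_pos: [0.5775, -0.0334, 0.0648]
tool_rot: [-0.001, 0.992, 0.127, 0.001]
contact_force: [-0.7, 4.8, 7.4]
gripper_width: 0.153
grasp_force: 60.2
```

>>> jog_arm(motion="0 0 .002 0 0 0 0; 0 0 .004 0 0 0 0; 0 0 .006 0 0 0 0; 0 0 .006 0 0 0 0; 0 0 .006 0 0 0 0")

```text
time: 22.8
tool_pos: [0.5783, -0.0364, 0.0648]
tool_rot: [-0.001, 0.992, 0.127, 0.001]
contact_force: [-0.9, 5.8, 7.1]
gripper_width: 0.152
grasp_force: 60.2
```

>>> jog_arm(motion="0 0 .002 0 0 0 0; 0 0 .004 0 0 0 0; 0 0 .006 0 0 0 0; 0 0 .006 0 0 0 0; 0 0 .006 0 0 0 0")

```text
time: 23.42
tool_pos: [0.579, -0.0391, 0.0648]
tool_rot: [-0.001, 0.992, 0.127, 0.001]
contact_force: [-0.1, 5.0, 6.3]
gripper_width: 0.154
grasp_force: 60.2
```

>>> jog_arm(motion="0 0 .002 0 0 0 0; 0 0 .004 0 0 0 0; 0 0 .006 0 0 0 0; 0 0 .006 0 0 0 0; 0 0 .006 0 0 0 0")

```text
time: 24.05
tool_pos: [0.5798, -0.0421, 0.0648]
tool_rot: [-0.001, 0.992, 0.127, 0.001]
contact_force: [-0.6, 5.2, 6.7]
gripper_width: 0.155
grasp_force: 60.2
```

>>> jog_arm(motion="0 0 .002 0 0 0 0; 0 0 .004 0 0 0 0; 0 0 .006 0 0 0 0; 0 0 .006 0 0 0 0; 0 0 .006 0 0 0 0")

```text
time: 24.68
tool_pos: [0.5806, -0.0451, 0.0648]
tool_rot: [-0.001, 0.992, 0.127, 0.001]
contact_force: [-0.2, 5.2, 6.9]
gripper_width: 0.158
grasp_force: 60.2
```

>>> jog_arm(motion="0 0 .002 0 0 0 0; 0 0 .004 0 0 0 0; 0 0 .006 0 0 0 0; 0 0 .006 0 0 0 0; 0 0 .006 0 0 0 0")

```text
time: 25.3
tool_pos: [0.5813, -0.0479, 0.0648]
tool_rot: [-0.001, 0.992, 0.127, 0.001]
contact_force: [-1.2, 5.1, 7.2]
gripper_width: 0.154
grasp_force: 60.2
```

>>> jog_arm(motion="0 0 .002 0 0 0 0; 0 0 .004 0 0 0 0; 0 0 .006 0 0 0 0; 0 0 .006 0 0 0 0; 0 0 .006 0 0 0 0")

```text
time: 25.92
tool_pos: [0.5821, -0.0509, 0.0648]
tool_rot: [-0.001, 0.992, 0.127, 0.001]
contact_force: [-0.2, 4.9, 6.7]
gripper_width: 0.155
grasp_force: 60.2
```

>>> jog_arm(motion="0 0 .002 0 0 0 0; 0 0 .004 0 0 0 0; 0 0 .006 0 0 0 0; 0 0 .006 0 0 0 0; 0 0 .006 0 0 0 0")

```text
time: 26.55
tool_pos: [0.5829, -0.0538, 0.0648]
tool_rot: [-0.001, 0.992, 0.127, 0.001]
contact_force: [-0.9, 4.4, 6.8]
gripper_width: 0.152
grasp_force: 60.1
```

```bash
python3 -c "
from h import *
import cv2
f=grab_frame('side');cv2.imwrite('pics/side4.png',f['color'][150:350,150:420,::-1].repeat(2,0).repeat(2,1))
to(.5482,.0779,.0648)"
```

```text
26.6 [ 0.5829 -0.0538  0.0648] 14.54 down [ 0.002  0.002 -1.   ] frac [-0.001 -0.272  0.001] f [-0.4  5.1  7.1] 0.15186723446745973
```

View pics/side4.png

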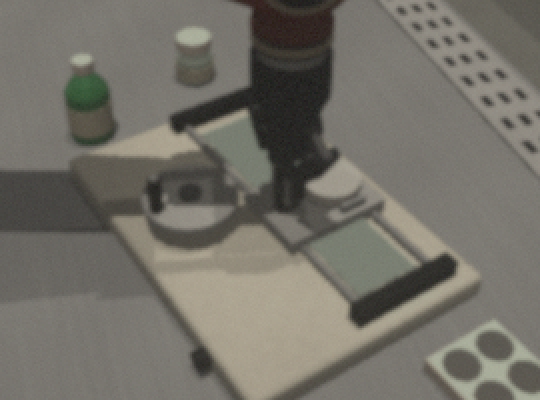

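The carriage moves with the hand: its plate is now at about (320,210), with glass showing behind it. It has travelled 136 mm and the notch hasn't shown yet, so I'll continue.

>>> jog_arm(motion="0 0 .002 0 0 0 0; 0 0 .004 0 0 0 0; 0 0 .006 0 0 0 0; 0 0 .006 0 0 0 0; 0 0 .006 0 0 0 0")

```text
time: 27.22
tool_pos: [0.5836, -0.0566, 0.0648]
tool_rot: [-0.001, 0.992, 0.127, 0.001]
contact_force: [-0.1, 5.4, 6.2]
gripper_width: 0.152
grasp_force: 60.2
```

>>> jog_arm(motion="0 0 .002 0 0 0 0; 0 0 .004 0 0 0 0; 0 0 .006 0 0 0 0; 0 0 .006 0 0 0 0; 0 0 .006 0 0 0 0")

```text
time: 27.85
tool_pos: [0.5844, -0.0596, 0.0648]
tool_rot: [-0.001, 0.992, 0.126, 0.001]
contact_force: [-0.9, 5.2, 6.8]
gripper_width: 0.154
grasp_force: 60.1
```

>>> jog_arm(motion="0 0 .002 0 0 0 0; 0 0 .004 0 0 0 0; 0 0 .006 0 0 0 0; 0 0 .006 0 0 0 0; 0 0 .006 0 0 0 0")

```text
time: 28.48
tool_pos: [0.5852, -0.0624, 0.0648]
tool_rot: [-0.001, 0.992, 0.127, 0.001]
contact_force: [-0.5, 5.7, 7.6]
gripper_width: 0.152
grasp_force: 60.2
```

>>> jog_arm(motion="0 0 .002 0 0 0 0; 0 0 .004 0 0 0 0; 0 0 .006 0 0 0 0; 0 0 .006 0 0 0 0; 0 0 .006 0 0 0 0")

```text
time: 29.1
tool_pos: [0.5859, -0.0653, 0.0648]
tool_rot: [-0.001, 0.992, 0.127, 0.001]
contact_force: [-0.7, 5.0, 6.3]
gripper_width: 0.158
grasp_force: 60.2
```

>>> jog_arm(motion="0 0 .002 0 0 0 0; 0 0 .004 0 0 0 0; 0 0 .006 0 0 0 0; 0 0 .006 0 0 0 0; 0 0 .006 0 0 0 0")

```text
time: 29.72
tool_pos: [0.5867, -0.0683, 0.0648]
tool_rot: [-0.001, 0.992, 0.127, 0.001]
contact_force: [0.4, 5.1, 6.6]
gripper_width: 0.152
grasp_force: 60.1
```

>>> jog_arm(motion="0 0 .002 0 0 0 0; 0 0 .004 0 0 0 0; 0 0 .006 0 0 0 0; 0 0 .006 0 0 0 0; 0 0 .006 0 0 0 0")

```text
time: 30.35
tool_pos: [0.5876, -0.0716, 0.0648]
tool_rot: [-0.001, 0.992, 0.127, 0.001]
contact_force: [0.2, 3.1, 6.3]
gripper_width: 0.157
grasp_force: 60.0
```

The force is dropping, so the ball is starting to fall in.

>>> jog_arm(motion="0 0 .002 0 0 0 0; 0 0 .004 0 0 0 0; 0 0 .004 0 0 0 0; 0 0 .004 0 0 0 0; 0 0 .004 0 0 0 0")

```text
time: 30.98
tool_pos: [0.5883, -0.0741, 0.0648]
tool_rot: [-0.0, 0.992, 0.126, 0.001]
contact_force: [1.4, 1.4, 5.1]
gripper_width: 0.154
grasp_force: 59.9
```

>>> jog_arm(motion="0 0 .002 0 0 0 0; 0 0 .004 0 0 0 0; 0 0 .004 0 0 0 0; 0 0 .004 0 0 0 0; 0 0 .004 0 0 0 0")

```text
time: 31.6
tool_pos: [0.5889, -0.0764, 0.0648]
tool_rot: [0.0, 0.992, 0.126, 0.002]
contact_force: [1.6, 1.0, 4.9]
gripper_width: 0.158
grasp_force: 59.9
```

>>> jog_arm(motion="0 0 .002 0 0 0 0; 0 0 .003 0 0 0 0; 0 0 .003 0 0 0 0; 0 0 .003 0 0 0 0; 0 0 .003 0 0 0 0")

```text
time: 32.22
tool_pos: [0.5892, -0.0777, 0.0648]
tool_rot: [-0.0, 0.992, 0.126, 0.001]
contact_force: [2.2, 0.1, 4.8]
gripper_width: 0.155
grasp_force: 59.9
```

>>> jog_arm(motion="0 0 .002 0 0 0 0; 0 0 .003 0 0 0 0; 0 0 .003 0 0 0 0; 0 0 .003 0 0 0 0; 0 0 .003 0 0 0 0")

```text
time: 32.85
tool_pos: [0.5894, -0.0784, 0.0648]
tool_rot: [-0.001, 0.992, 0.126, 0.001]
contact_force: [1.3, 4.6, 6.4]
gripper_width: 0.154
grasp_force: 60.1
```

>>> jog_arm(motion="0 0 .002 0 0 0 0; 0 0 .003 0 0 0 0; 0 0 .003 0 0 0 0; 0 0 .003 0 0 0 0; 0 0 .003 0 0 0 0")

```text
time: 33.48
tool_pos: [0.5895, -0.0787, 0.0648]
tool_rot: [-0.002, 0.992, 0.127, 0.001]
contact_force: [-1.2, 8.1, 7.6]
gripper_width: 0.151
grasp_force: 60.3
```

The wall is found: 0.3 mm of motion for 1.5 mm commanded, with the force at 8 N. Relax the push so that it rests at the centre.

>>> jog_arm(motion="0 0 -.002 0 0 0 0; 0 0 -.003 0 0 0 0; 0 0 -.003 0 0 0 0; 0 0 -.003 0 0 0 0; 0 0 -.003 0 0 0 0")

```text
time: 34.1
tool_pos: [0.5895, -0.0786, 0.0648]
tool_rot: [-0.001, 0.992, 0.126, 0.001]
contact_force: [0.6, 3.5, 6.7]
gripper_width: 0.155
grasp_force: 60.1
```

```bash
python3 -c "
from h import *
import cv2
f=grab_frame('top');cv2.imwrite('pics/top5.png',f['color'][:,:,::-1])
for t in('well_plate','sample_jar','media_bottle'): print(t,[(np.round(d['at'],4),d['p']) for d in place_of('top',t)][:1])
to(.5894,-.0784,.0648)"
```

```text
well_plate [(array([ 0.6996, -0.2996, -0.0074]), 0.78)]
sample_jar [(array([ 0.5706,  0.2777, -0.0008]), 0.57)]
media_bottle [(array([ 0.4198,  0.1945, -0.0025]), 0.89)]
34.3 [ 0.5895 -0.0785  0.0648] 14.53 down [ 0.002  0.002 -1.   ] frac [-0. -0. -0.] f [0.9 3.8 6.5] 0.15746072790042343
```

View pics/top5.png

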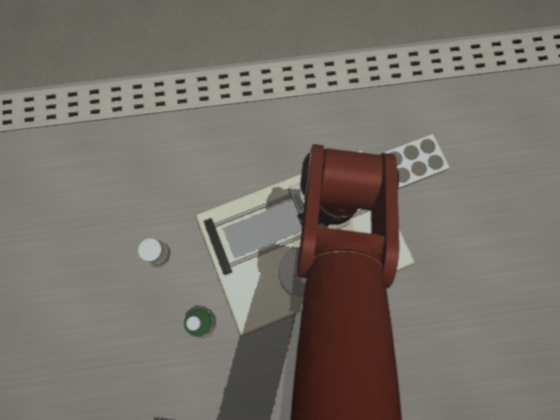

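The jar (153,250), bottle (198,322) and plate (418,160) haven't moved. The hand still holds the block, and the carriage is seated with little load.

```bash
python3 -c "
from plant import *
print(job_done())"
```

```text
the job is handed in; nothing more can be done
None
```

I cranked the lock wheel one full turn to its stop, then slid the carriage about 161 mm until it clicked into the notch. I handed the job in at about 34 s, still gripping the block, with the plate, jar and bottle where they were; the hand-in returned no verdict.

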